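Put the tumblers away in the covered dock

ROBOT

A 7-joint arm with a two-finger parallel gripper is mounted at the origin on a cart in front of the work surface, level with it; the furniture and walls round the work are solid. World frame = base frame: x ahead of the robot, y to its left, z up, the work surface at z = 0. Lengths are in m, angles in rad, forces in N, time in s.
With the tool pointing down it reaches from about 0.35 to 0.9 m from the base axis. Payload 19.9 kg.
Tool frame: the origin (TCP) lies between the finger pads; the fingertips stand 19 mm ahead of it and the grasp point (between the pads) is the TCP; z points along the fingers, y is the line along which they close (so a half turn about z gives the same grasp; the last joint's range is limited). The gripper opens to 94 mm and grips with 3 to 60 N. Pads are 16 mm wide; open, the fingers measure 119 mm over their backs; the gripper's body (75 mm by 177 mm) begins 78 mm behind the grasp point.
Start: joints at [1.067, 0.417, -0.01, 1.614, 0.005, 1.111, -0.053], TCP at [0.278, -0.56, 0.188] pointing down, gripper open.
Joint ranges: [-2.81, 2.81], [-0.39, 2.02], [-1.27, 1.25], [0.06, 2.57], [-1.19, 4.33], [0.19, 2], [-2.82, 2.82]. Speed limits (rad/s): [1.89, 1.89, 2.39, 2.39, 3.01, 3.01, 3.01].

INTERFACE

Orientations are given as a 3x3 rotation matrix whose columns are the frame's x, y, z axes.
In Python, from rig import robot gives the robot as it stands. Calls block until the motion is done:
- robot.move_ptp(position, orientation): joint-space move of the TCP to a pose.
- robot.move_linear(position, velocity=0.15, frame=None, threshold=None): straight line of the TCP; frame=None keeps the orientation; velocity is the mean speed in m/s. With threshold (N) it stops when the force on the tool has changed by that much, and returns True; else False.
- robot.goto_joints(angles): joint-space move.
- robot.gripper_to(opening): finger opening in m; the grip force is fixed at half the most; returns when the fingers have stopped.
- robot.pause(seconds).
- robot.ik(position, orientation): joint angles nearest the present ones, or None.
- robot.get_state(): the state.
- robot.grab_frame(name): name is "scene" or "side" or "wrist"; returns the picture (384x512x3 uint8, red, green, blue); there is no depth.
- robot.camera_info(name): a dict with "fx", "fy", "cx", "cy" (pixels), "rvec" (rotation vector, rad) and "tvec" (3), from world to camera coordinates, as OpenCV has them. Camera axes: x right, y down, z forward; pixel columns grow to the right and rows downward; lengths in m; the calibration is good to about 2 mm. A picture is of the moment at which its call begins: read the wrist's pose just before it. camera_info takes no time and is no camera call; for the wrist camera it gives the pose at the moment of the call.
A pose or a line that the arm cannot do raises robot.PlanningError and nothing moves.
- robot.sign_off(): hands the job in; it is judged then, once.
The state is a dict: "time": time; "qpos": joint angles; "joint_vel": joint speeds; "effort": joint torques, N m; "ee_pos": TCP position; "tool_rot": TCP orientation; "force": force on the tool from outside, world axes, zero at the start; "moment": the same for the moment, N m; "opening": finger opening in m; "grasp_force": force on a finger pad.
Only numpy, scipy, OpenCV 4.12 (cv2) and the standard library are available. Lean on these libraries where they do the work, as an engineer would, in place of code of your own. Each camera call takes 0.05 s, during which the arm holds its last target. There are 200 camera calls.

TASK

Slide the red thumb latch beside the tumbler dock's cover along towards you so that the sprung cover pops open, then put every tumbler away in the two wells: all blue ones nested upright in one well and all orange ones in the other, whichever you like. Lower each one gently until it just seats on the taper, fully down but not pressed in so hard that it wedges tight, and do not disturb the mug, the tin or the pepper mill.

Things in the scene. Friction and masses are not known exactly. Their poses are not given: they have to be found in the camera images.
- blue_1_mid (a point): Blue open plastic tumbler, tapered: 100 mm tall, outside diameter 46 mm at the foot, 66 mm at the rim (63 mm at 15 mm below it), wall 4.5 mm, weighted solid foot up to 34 mm (low centre of mass), 0.13 kg. Stands upright at the start; may be absent. Point on its axis half-way up (50 mm above the foot); z to the rim. Nested in another it seats on the taper with its foot 45 mm above the other's foot.
- blue_2_mid (a point): Blue open plastic tumbler, tapered: 100 mm tall, outside diameter 46 mm at the foot, 66 mm at the rim (63 mm at 15 mm below it), wall 4.5 mm, weighted solid foot up to 34 mm (low centre of mass), 0.13 kg. Stands upright at the start; may be absent. Point on its axis half-way up (50 mm above the foot); z to the rim. Nested in another it seats on the taper with its foot 45 mm above the other's foot.
- blue_3_mid (a point): Blue open plastic tumbler, tapered: 100 mm tall, outside diameter 46 mm at the foot, 66 mm at the rim (63 mm at 15 mm below it), wall 4.5 mm, weighted solid foot up to 34 mm (low centre of mass), 0.13 kg. Stands upright at the start; may be absent. Point on its axis half-way up (50 mm above the foot); z to the rim. Nested in another it seats on the taper with its foot 45 mm above the other's foot.
- orange_1_mid (a point): Orange open plastic tumbler, tapered: 100 mm tall, outside diameter 46 mm at the foot, 66 mm at the rim (63 mm at 15 mm below it), wall 4.5 mm, weighted solid foot up to 34 mm (low centre of mass), 0.13 kg. Stands upright at the start; may be absent. Point on its axis half-way up (50 mm above the foot); z to the rim. Nested in another it seats on the taper with its foot 45 mm above the other's foot.
- orange_2_mid (a point): Orange open plastic tumbler, tapered: 100 mm tall, outside diameter 46 mm at the foot, 66 mm at the rim (63 mm at 15 mm below it), wall 4.5 mm, weighted solid foot up to 34 mm (low centre of mass), 0.13 kg. Stands upright at the start; may be absent. Point on its axis half-way up (50 mm above the foot); z to the rim. Nested in another it seats on the taper with its foot 45 mm above the other's foot.
- dock: White tumbler dock, a box fixed to the worktop: 105 mm deep, 230 mm wide, 55 mm high, with two grey-lined round wells 130 mm apart under one hinged cover, and a lower ledge with the latch on its right side. Origin on the worktop, 10 mm in front of the line of the wells; x to the back (hinge side), y to its left, z up. (A wall cabinet hangs 0.64 m above the worktop beyond x = 0.60.)
- well_a (a point): Centre of the mouth of the left (dock +y) well, 55 mm above the worktop; axes as the dock's. The well tapers like a tumbler (53 mm across near the top, flared mouth): a tumbler lowered upright seats on the taper with its foot 37 mm below this point (middle 13 mm above it); the next, nested in it, sits 45 mm higher, and so on.
- well_b (a point): Centre of the mouth of the right (dock -y) well, 55 mm above the worktop; axes as the dock's. The well tapers like a tumbler (53 mm across near the top, flared mouth): a tumbler lowered upright seats on the taper with its foot 37 mm below this point (middle 13 mm above it); the next, nested in it, sits 45 mm higher, and so on.
- cover (a joint): Angle of the grey cover plate (103 x 226 x 5 mm) over both wells: 0 shut (up to 0.05 while latched), opening upward to 1.75, where it leans back behind the wells, its edge 165 mm above the worktop. Hinged along the dock's back edge, 64 mm behind the well axes, 58 mm high. A spring (about 2 N at the front edge) lifts it in about 2 s once the latch lets go, and keeps it open.
- latch (a joint): Position of the red thumb latch on the ledge at the dock's right side: 0 to 0.003 holding the cover, end stop at 0.024. It slides towards the dock's front (dock -x, towards the robot) against 2 N of friction, stays where it is left, and lets the cover go beyond about 0.015.
- latch_grip (a point): Point in the red upright fin of the latch, 75 mm above the worktop, 37 mm to the right of the cover's side edge. Fin 14 mm along its sliding direction by 24 mm across; its top is 8 mm above this point, the latch's foot (24 mm along the slide) 25 mm below. This point's own y axis is the sliding direction that releases the cover (dock -x), its x axis points to the cover.
- mug: White china mug with a handle, 95 mm tall, loose bystander; origin at its underside.
- tin: Low round red food tin, 86 mm across, 40 mm tall, loose bystander; origin at its underside.
- pepper_mill: Wooden pepper mill, 58 mm across, 170 mm tall, loose bystander; origin at its underside.

How it is judged:
By the outcome, as a careful person would: the job done as asked, in the order asked, and still so for the second after the job is handed in, with the robot touching nothing.
Of blue_1, blue_2, blue_3, orange_1, orange_2 only 4 to 5 are there at a start; the rules pass over those that are not, and their reading is None.
At some moment in a run one of blue_1, blue_2, blue_3, orange_1, orange_2 may be knocked a few centimetres aside while the robot is not near it.
It also fails if it takes over 210 s, if anything falls off the work surface, if the arm or the gripper's body presses on something with over 40 N, if the wrist force passes 120 N, or if a joint passes its speed limit or range.

## Working session

There is one attempt and no reset: what is moved stays moved. The work goes in short steps, each a Python script; the robot and the scene stay as the last script left them, time stands still between calls to the robot, and variables do not carry over. Pictures are saved under pics/ and viewed, at most 14 in all, crops included, and the job is handed in when it is done.

```bash
ls; mkdir -p pics; python3 - <<'E'
from rig import robot
import cv2
for n in ("scene","side"):
    cv2.imwrite(f"pics/{n}0.png",robot.grab_frame(n)[:,:,::-1]); print(n,robot.camera_info(n))
print(robot.camera_info("wrist"))
E
```

```text
pics
scene {'fx': 360.3638165550801, 'fy': 360.3638165550801, 'cx': 254.96082994619542, 'cy': 189.43468495834102, 'rvec': array([ 0.94369555, -2.5559459 ,  0.97049428]), 'tvec': array([0.39306457, 0.35701697, 0.8057435 ])}
side {'fx': 474.45062690352864, 'fy': 474.45062690352864, 'cx': 260.97352320855, 'cy': 183.52801841961946, 'rvec': array([ 1.61236206, -1.6768599 ,  0.86427315]), 'tvec': array([-0.02302625,  0.39708869,  1.10125156])}
{'fx': 307.02547746915064, 'fy': 307.02547746915064, 'cx': 255.02540092460276, 'cy': 184.37027698660992, 'rvec': array([-2.46828158,  1.52930485,  0.21012263]), 'tvec': array([-0.62606897, -0.02829265,  0.39128195])}
```

View pics/scene0.png

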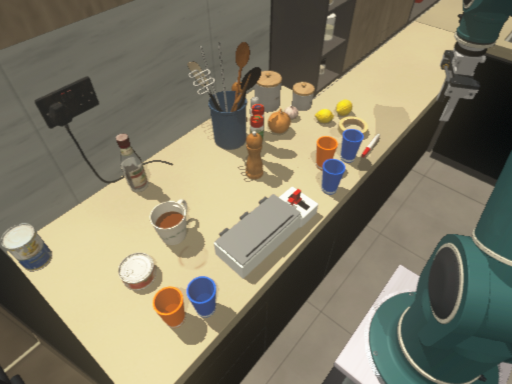

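View pics/side0.png

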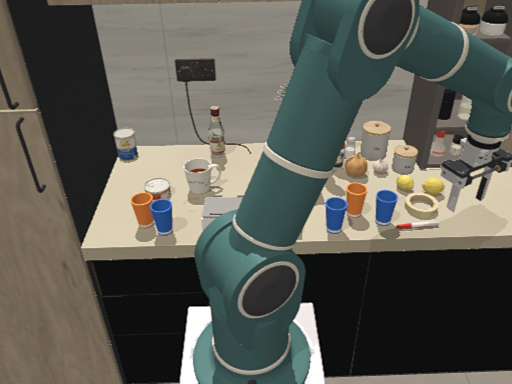

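The scene shows five tumblers: an orange (170,305) and blue (202,295) on the left; an orange (326,152) and blues (351,144), (333,175) on the right. The dock is centred near (265,230) with the red latch at (298,198). The side view shows the same five.

```bash
cat > h.py <<'E'
from rig import robot
import cv2, numpy as np
def ray(ci,uv):
    R=cv2.Rodrigues(np.array(ci["rvec"]))[0]; t=np.array(ci["tvec"])
    d=R.T@np.array([(uv[0]-ci["cx"])/ci["fx"],(uv[1]-ci["cy"])/ci["fy"],1.]); return -R.T@t,d
def onplane(ci,uv,z):
    o,d=ray(ci,uv); return o+d*(z-o[2])/d[2]
def proj(ci,p):
    K=np.array([[ci["fx"],0,ci["cx"]],[0,ci["fy"],ci["cy"]],[0,0,1]])
    return cv2.projectPoints(np.array([p],float),np.array(ci["rvec"]),np.array(ci["tvec"]),K,None)[0][0,0]
RNG={"blue":((105,150,50),(125,255,255)),"orange":((8,190,120),(16,255,255)),"red":((0,200,80),(4,255,255))}
def mask(im,c):
    m=cv2.inRange(cv2.cvtColor(im,cv2.COLOR_RGB2HSV),*map(np.array,RNG[c]))
    if c=="red": m|=cv2.inRange(cv2.cvtColor(im,cv2.COLOR_RGB2HSV),(175,200,80),(180,255,255))
    return m
def blobs(im,c,amin=60):
    n,l,s,ce=cv2.connectedComponentsWithStats(mask(im,c))
    return [(ce[i].round(1),s[i].tolist()) for i in range(1,n) if s[i][4]>=amin]
def look(name,tag=None):
    ci=robot.camera_info(name); im=robot.grab_frame(name)
    if tag: cv2.imwrite(f"pics/{tag}.png",im[:,:,::-1])
    return ci,im
def down(yaw): # tool y axis at angle yaw in world, z down
    c,s=np.cos(yaw),np.sin(yaw); y=np.array([c,s,0]); z=np.array([0,0,-1.]); return np.column_stack([np.cross(y,z),y,z])
E
python3 - <<'E'
from h import *
for n in("scene","side"):
    ci,im=look(n)
    for c in RNG:
        for ce,s in blobs(im,c,25): print(n,c,ce,s,onplane(ci,ce,.055).round(3))
print(robot.get_state()["tool_rot"].round(2), robot.get_state()["time"])
ci=robot.camera_info("scene")
for uv in [(217,240),(240,272),(318,205),(296,190)]: print(onplane(ci,uv,.055).round(3))
E
```

```text
scene blue [354.4 138.9] [344, 133, 19, 9, 34] [ 0.473 -0.456  0.055]
scene blue [336.  170.4] [324, 162, 21, 13, 57] [ 0.44  -0.291  0.055]
scene blue [204.6 293.4] [188, 277, 27, 27, 106] [0.457 0.25  0.055]
scene orange [326.8 144.4] [317, 137, 20, 20, 255] [ 0.527 -0.374  0.055]
scene orange [171.1 302.2] [154, 288, 29, 28, 332] [0.5   0.315 0.055]
side blue [126.8 156.8] [121, 155, 12, 4, 32] [0.805 0.435 0.055]
side blue [385.1 205. ] [377, 191, 20, 31, 502] [ 0.478 -0.425  0.055]
side blue [162.  214.2] [151, 199, 21, 33, 529] [0.464 0.262 0.055]
side blue [335.  212.5] [326, 198, 21, 32, 519] [ 0.448 -0.264  0.055]
side orange [354.9 203.8] [347, 192, 18, 22, 88] [ 0.489 -0.333  0.055]
side orange [135.8 197.2] [132, 194, 12, 9, 33] [0.556 0.358 0.055]
side orange [144.2 213.7] [133, 201, 19, 23, 99] [0.469 0.317 0.055]
[[ 0.9   0.45 -0.  ]
 [ 0.45 -0.9   0.  ]
 [-0.   -0.   -1.  ]] 0.2
[0.539 0.126 0.055]
[0.431 0.156 0.055]
[ 0.405 -0.141  0.055]
[ 0.486 -0.147  0.055]
```

```bash
python3 - <<'E'
from h import *
ims=[]
for i,(x,y) in enumerate([(.42,-.33),(.42,-.02),(.42,.28)]):
    robot.move_ptp(np.array([x,y,.33]),down(np.pi/2 if robot.ik(np.array([x,y,.33]),down(np.pi/2)) is not None else -np.pi/2))
    ci,im=look("wrist",f"w{i}"); ims.append(im)
    st=robot.get_state(); print(st["time"],st["ee_pos"].round(3),st["qpos"].round(2),(-cv2.Rodrigues(ci["rvec"])[0].T@ci["tvec"]).round(3))
    np.save(f"ci{i}.npy",ci,allow_pickle=True)
    for c in RNG:
        for ce,s in blobs(im,c,60): print(c,ce,s,onplane(ci,ce,.06).round(3))
cv2.imwrite("pics/w.png",np.hstack([cv2.resize(i,(266,200)) for i in ims])[:,:,::-1])
E
```

```text
2.1833 [ 0.42 -0.33  0.33] [ 1.08  0.18 -0.55  1.63  0.1   1.36  2.09] [ 0.342 -0.332  0.526]
blue [303.2 166.3] [283, 144, 43, 45, 1553] [ 0.443 -0.257  0.06 ]
blue [194.7 185.5] [172, 162, 43, 47, 1582] [ 0.473 -0.427  0.06 ]
orange [251.5 193.1] [235, 187, 33, 16, 219] [ 0.486 -0.338  0.06 ]
orange [250.8 216. ] [231, 198, 40, 37, 1169] [ 0.525 -0.339  0.06 ]
red [168.4 153.6] [157, 151, 25, 7, 141] [ 0.422 -0.465  0.06 ]
red [388.5 182.4] [375, 173, 33, 17, 292] [ 0.469 -0.122  0.06 ]
red [285.5 339.6] [275, 334, 24, 15, 180] [ 0.767 -0.277  0.06 ]
red [256.4 358.1] [246, 352, 22, 14, 204] [ 0.809 -0.33   0.06 ]
3.4167 [ 0.42  -0.021  0.33 ] [ 0.87 -0.07 -0.83  1.86 -0.06  1.34  1.62] [ 0.342 -0.023  0.526]
blue [ 93.7 164.5] [64, 144, 63, 46, 2107] [ 0.44  -0.273  0.06 ]
blue [441.4 173.4] [407, 153, 66, 46, 2217] [0.455 0.268 0.06 ]
blue [ 14.9 178.8] [0, 162, 36, 41, 1028] [ 0.462 -0.4    0.06 ]
orange [486.6 200.4] [453, 178, 59, 44, 1155] [0.5   0.347 0.06 ]
orange [ 53.2 209.9] [22, 187, 66, 49, 2153] [ 0.514 -0.349  0.06 ]
red [190.  182.2] [181, 173, 18, 18, 211] [ 0.468 -0.125  0.06 ]
4.6167 [0.421 0.278 0.33 ] [ 0.17  0.17 -0.91  1.69  0.14  1.35  0.8 ] [0.343 0.277 0.526]
blue [241.6 175.8] [220, 153, 44, 45, 1513] [0.459 0.256 0.06 ]
blue [340.6 362.1] [330, 358, 25, 10, 142] [0.82  0.437 0.06 ]
orange [279.1 179.6] [267, 174, 29, 18, 174] [0.465 0.314 0.06 ]
orange [286.  201.9] [267, 184, 39, 37, 1150] [0.502 0.326 0.06 ]
orange [188.5 292.2] [172, 287, 37, 10, 291] [0.668 0.16  0.06 ]
red [  7.4 181.5] [0, 174, 17, 16, 208] [ 0.467 -0.113  0.06 ]
```

View pics/w.png

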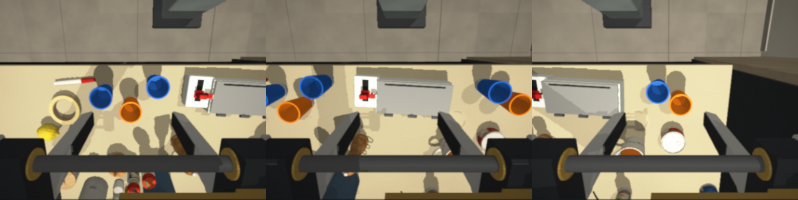

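View pics/w1.png

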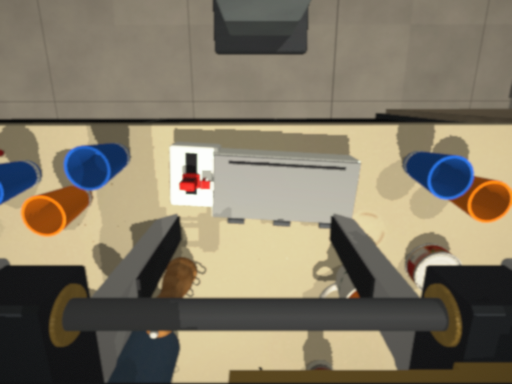

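Wrist view 1: latch at (190,182), grey cover spanning roughly (214,150) to (358,222), blue/orange on both sides. I'll zoom for the cover corners.

```bash
python3 -c "
import cv2
im=cv2.imread('pics/w1.png')[135:235,160:370]
cv2.imwrite('pics/c1.png',cv2.resize(im,None,fx=3.8,fy=3.8,interpolation=cv2.INTER_CUBIC))"
```

```text
(no output)
```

View pics/c1.png

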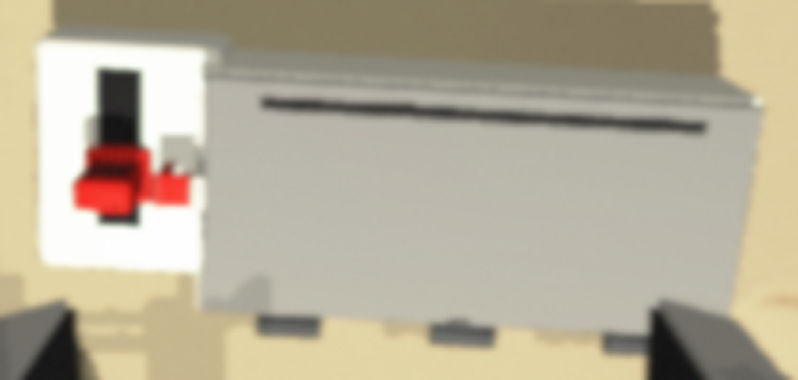

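```bash
cat >> h.py <<'E'
def uvc(p): return (160+p[0]/3.8-.37,135+p[1]/3.8-.37)
E
python3 - <<'E'
from h import *
ci=np.load("ci1.npy",allow_pickle=True).item()
P={k:onplane(ci,uvc(v),.061)[:2] for k,v in dict(fr=(207,76),fl=(758,108),bl=(732,335),br=(200,308)).items()}
print({k:v.round(4) for k,v in P.items()})
print(np.linalg.norm(P['fr']-P['fl']),np.linalg.norm(P['fr']-P['br']),np.linalg.norm(P['bl']-P['br']),np.linalg.norm(P['bl']-P['fl']))
yd=(P['fl']-P['fr'])+(P['bl']-P['br']); yd/=np.linalg.norm(yd); xd=np.array([yd[1],-yd[0]])
print("yaw",np.arctan2(xd[1],xd[0]))
c=sum(P.values())/4; print("centre",c,xd,yd)
print("latch",onplane(ci,uvc((105,196)),.083))
for nm,s in(("scene",0),):
    pass
# rims in wrist pics
for i in(0,1,2):
    ci=np.load(f"ci{i}.npy",allow_pickle=True).item(); im=cv2.imread(f"pics/w{i}.png")[:,:,::-1].copy()
    for c in("blue","orange"):
        for ce,s in blobs(im,c,400): print(i,c,s)
E
```

```text
{'fr': array([ 0.4245, -0.0857]), 'fl': array([0.4381, 0.1377]), 'bl': array([0.5373, 0.1353]), 'br': array([ 0.5244, -0.0924])}
0.22372840514936454 0.100153509999197 0.22811444079358764 0.09920802579204274
yaw -0.0587098266222649
centre [0.48108707 0.02372684] [ 0.99827707 -0.05867611] [0.05867611 0.99827707]
latch [ 0.46844098 -0.1248016   0.083     ]
0 blue [283, 144, 43, 45, 1553]
0 blue [172, 162, 43, 47, 1582]
0 orange [231, 198, 40, 37, 1169]
1 blue [64, 144, 63, 46, 2107]
1 blue [407, 153, 66, 46, 2217]
1 blue [0, 162, 36, 41, 1028]
1 orange [453, 178, 59, 44, 1155]
1 orange [22, 187, 66, 49, 2153]
2 blue [220, 153, 44, 45, 1513]
2 orange [267, 184, 39, 37, 1150]
```

```bash
cat >> h.py <<'E'
YAW=-0.0587; XD=np.array([np.cos(YAW),np.sin(YAW)]); YD=np.array([-XD[1],XD[0]])
def cups(ci,im,z=.1,r=.033):
    """rim centres: rays on the rim plane; far edge and lateral middle seen from the camera's foot point"""
    cam=ray(ci,(0,0))[0][:2]; out=[]
    for c in("blue","orange"):
        m=cv2.morphologyEx(mask(im,c),cv2.MORPH_CLOSE,np.ones((5,5)))
        n,l,s,_=cv2.connectedComponentsWithStats(m)
        for i in range(1,n):
            if s[i][4]<350: continue
            v,u=np.nonzero(l==i); q=np.array([onplane(ci,p,z)[:2] for p in zip(u,v)])
            k=q.mean(0)
            for _ in range(4):
                d=(k-cam)/np.linalg.norm(k-cam); e=np.array([-d[1],d[0]])
                lat=q@e; w=lat.max()-lat.min()
                k=d*((q@d).max()-r)+e*(lat.max()+lat.min())/2
            out.append((c,k.round(4),round(w,3)))
    return out
E
python3 - <<'E'
from h import *
for i in(0,1,2):
    ci=np.load(f"ci{i}.npy",allow_pickle=True).item(); im=cv2.imread(f"pics/w{i}.png")[:,:,::-1].copy()
    for o in cups(ci,im): print(i,*o)
s=robot.camera_info("scene")
for uv in((254,176),(172,240),(137,286)): print(onplane(s,uv,0).round(3))
E
python3 - <<'E'
from h import *
robot.gripper_to(0.0)
L=np.array([.4684,-.1248])
P=lambda d,z:np.r_[L+d*XD,z]
o=down(np.pi/2+YAW)
robot.move_ptp(P(.022,.2),o); robot.move_linear(P(.022,.084),.08)
print(robot.move_linear(P(-.0085,.084),.03,threshold=15)); print(robot.get_state()["ee_pos"],P(-.0085,.084),robot.get_state()["force"].round(1))
robot.pause(.3); robot.move_linear(P(-.003,.084),.03)
robot.move_linear(P(-.003,.33),.2); robot.pause(1)
robot.move_ptp(np.r_[.42,0.0,.36],o)
ci,im=look("wrist","open"); np.save("ciopen.npy",ci,allow_pickle=True); print(robot.get_state()["time"])
E
```

```text
0 blue [ 0.4344 -0.2644] 0.062
0 blue [ 0.4644 -0.4202] 0.061
0 orange [ 0.5053 -0.3387] 0.058
1 blue [ 0.4358 -0.2607] 0.062
1 blue [0.4506 0.2558] 0.063
1 blue [ 0.4539 -0.3726] 0.049
1 orange [0.4879 0.3214] 0.062
1 orange [ 0.5078 -0.3357] 0.062
2 blue [0.4486 0.2576] 0.062
2 orange [0.4841 0.3205] 0.057
[ 0.65 -0.15  0.  ]
[0.663 0.184 0.   ]
[0.624 0.333 0.   ]
False
[ 0.46005647 -0.12430829  0.08399568] [ 0.45991464 -0.12430134  0.084     ] [ 0.4  0.2 -0.4]
14.0583
```

View pics/open.png

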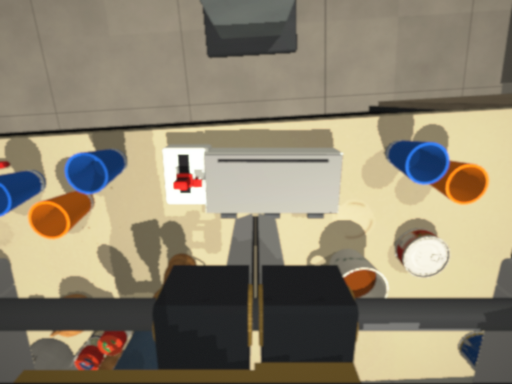

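The cover is still shut and the latch at (183,180) has apparently not moved. I'll measure the red blob in both pictures to see why.

```bash
python3 - <<'E'
from h import *
for n in("1","open"):
    ci=np.load(f"ci{n}.npy",allow_pickle=True).item(); im=cv2.imread(f"pics/{'w1' if n=='1' else n}.png")[:,:,::-1].copy()
    for b in blobs(im,"red",60):
        if 150<b[0][0]<220: 
            x,y,w,h,_=b[1]; print(b,onplane(ci,b[0],.075).round(4),onplane(ci,(x,y+h),.083).round(4),onplane(ci,(x,y),.05).round(4))
ci,im=look("wrist"); im=im[135:225,150:240]
a=cv2.resize(im,(400,400),interpolation=cv2.INTER_CUBIC)
ci,im=look("scene"); b=cv2.resize(im[165:245,260:340],(400,400),interpolation=cv2.INTER_CUBIC)
cv2.imwrite("pics/latch.png",np.hstack([a,b])[:,:,::-1])
E
```

```text
(array([190. , 182.2]), [181, 173, 18, 18, 211]) [ 0.4644 -0.1221  0.075 ] [ 0.4759 -0.1347  0.083 ] [ 0.4559 -0.141   0.05  ]
(array([185.3, 181.6]), [175, 173, 24, 17, 216]) [ 0.4649 -0.1182  0.075 ] [ 0.4758 -0.1344  0.083 ] [ 0.4552 -0.1401  0.05  ]
```

View pics/latch.png

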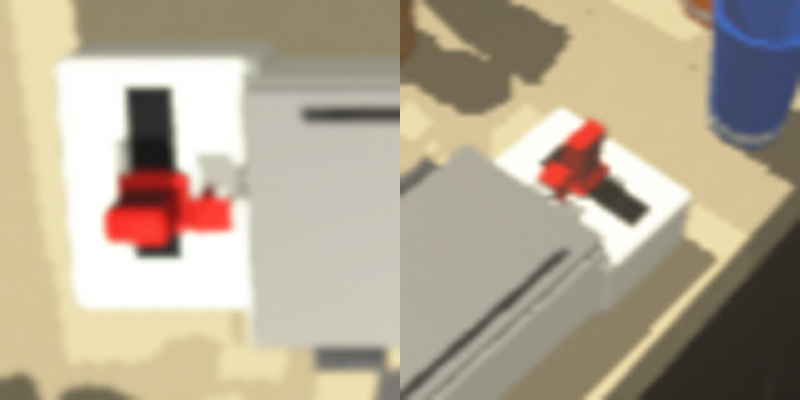

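```bash
python3 - <<'E'
from h import *
s=robot.camera_info("scene"); print(proj(s,(.4684,-.1248,.083)),onplane(s,(298,191.5),.083))
o=down(np.pi/2+YAW)
L=np.array([.4684,-.1248]); P=lambda d,z:np.r_[L+d*XD,z]
robot.move_ptp(P(.022,.2),o); robot.move_linear(P(.022,.084),.08)
a=look("scene")[1]; w=look("wrist")[1]
print(robot.get_state()["ee_pos"],robot.get_state()["opening"])
cv2.imwrite("pics/tip.png",np.hstack([cv2.resize(a[150:250,240:340],(400,400),interpolation=cv2.INTER_CUBIC),cv2.resize(w,(400,400))])[:,:,::-1])
E
```

```text
[297.1919647 190.7703184] [ 0.46507189 -0.12406155  0.083     ]
[ 0.49054127 -0.12621027  0.08431667] 0.0005972516392475048
```

View pics/tip.png

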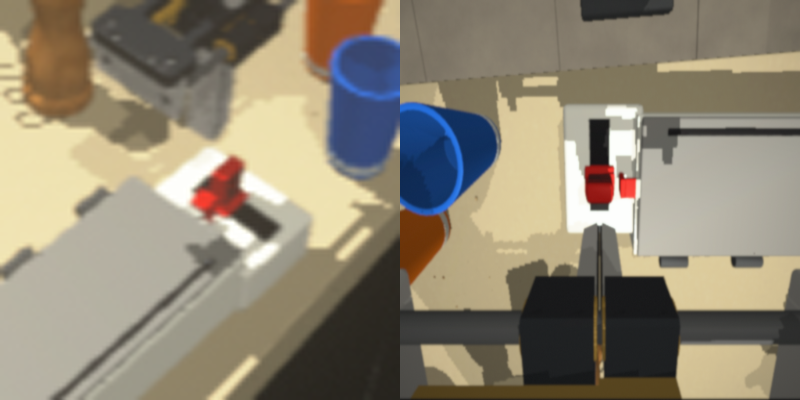

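```bash
python3 - <<'E'
from h import *
s=robot.camera_info("scene"); w=robot.camera_info("wrist")
for z in(.065,.075,.085,.095): print(z,proj(s,(.4905,-.1262,z)),proj(w,(.4905,-.1262,z)))
L=np.array([.4684,-.1248]); P=lambda d,z:np.r_[L+d*XD,z]
ims=[]
for d in(.012,.004,-.004):
    print(robot.move_linear(P(d,.084),.03,threshold=15),robot.get_state()["force"].round(1),robot.get_state()["ee_pos"].round(4))
    ims.append(cv2.resize(look("scene")[1][150:230,250:330],(260,400),interpolation=cv2.INTER_CUBIC))
cv2.imwrite("pics/push.png",np.hstack(ims)[:,:,::-1])
E
```

```text
0.065 [290.70190829 190.89483879] [257.42000085 207.37605316]
0.075 [290.95362063 188.57171575] [257.51898415 212.15997315]
0.085 [291.20902734 186.2144962 ] [257.6270751  217.38407089]
0.095 [291.46821038 183.82242393] [257.74559133 223.11202853]
False [0.2 0.3 1.2] [ 0.4803 -0.1256  0.0841]
False [ 0.6 -0.7 -0.3] [ 0.4723 -0.1251  0.0841]
False [-0.3 -0.8 -0. ] [ 0.4643 -0.1247  0.0841]
```

View pics/push.png

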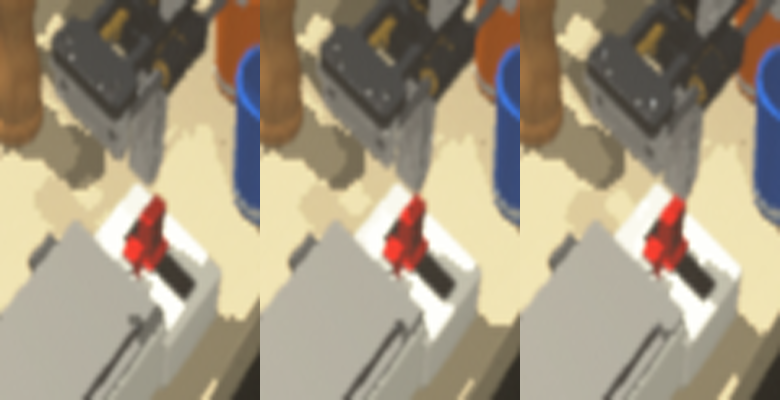

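The tips appear at about z≈0.09 when closed, above the fin, so they are shallower than assumed. I'll go lower with the hand turned along the slide, clear of the cover.

```bash
python3 - <<'E'
from h import *
L=np.array([.4684,-.1298]); P=lambda d,z:np.r_[L+d*XD,z]
robot.move_linear(np.r_[robot.get_state()["ee_pos"][:2],.2],.2)
for yw in(YAW,YAW+np.pi):
    if robot.ik(P(.03,.2),down(yw)) is not None:
        try: robot.move_ptp(P(.03,.2),down(yw)); break
        except robot.PlanningError as e: print(e)
print(robot.get_state()["qpos"].round(2))
robot.move_linear(P(.03,.1),.1)
print(robot.move_linear(P(.03,.062),.03,threshold=5),robot.get_state()["ee_pos"].round(4))
def latch():
    ci,im=look("scene"); return im,[b[0] for b in blobs(im,"red",15) if 270<b[0][0]<330]
print(latch()[1]); ims=[]
for d in(.018,.010,.002,-.003):
    print(d,robot.move_linear(P(d,.062),.03,threshold=10),robot.get_state()["force"].round(1),latch()[1])
    ims.append(cv2.resize(latch()[0][150:230,250:330],(200,300),interpolation=cv2.INTER_CUBIC))
cv2.imwrite("pics/push2.png",np.hstack(ims)[:,:,::-1]); print(robot.get_state()["time"])
E
```

```text
[ 0.74  0.26 -0.63  1.85  0.17  1.08 -0.01]
False [ 0.4985 -0.1316  0.0622]
[]
0.018 False [0.1 0.5 0.2] []
0.01 False [ 0.  -0.   0.7] []
0.002 False [1.4 0.4 2. ] []
-0.003 False [ 0.  -0.9 -0.7] [array([295.9, 202.9])]
25.0583
```

View pics/push2.png

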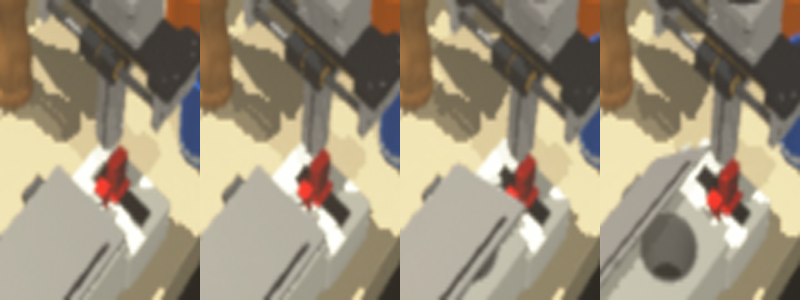

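The cover is swinging open (well visible in the last frame). Back off and look at the wells.

```bash
python3 - <<'E'
from h import *
L=np.array([.4684,-.1298]); P=lambda d,z:np.r_[L+d*XD,z]
robot.move_linear(P(.003,.062),.03); robot.move_linear(P(.003,.25),.2)
robot.gripper_to(.084)
robot.move_ptp(np.r_[.44,.02,.34],down(np.pi/2+YAW)); robot.pause(.3)
ci,im=look("wrist","wells"); np.save("ciwells.npy",ci,allow_pickle=True)
for p in((.4724,.0893),(.4648,-.0405)): print(proj(ci,(*p,.055)))
for o in cups(ci,im): print(o)
cv2.imwrite("pics/wellsc.png",cv2.resize(im[120:270,140:390],None,fx=3.2,fy=3.2,interpolation=cv2.INTER_CUBIC)[:,:,::-1]); print(robot.get_state()["time"])
E
```

```text
[300.60177473 167.56489606]
[219.46933982 167.67055719]
('blue', array([0.4507, 0.2557]), np.float64(0.063))
('blue', array([ 0.4364, -0.2606]), np.float64(0.062))
('blue', array([ 0.4475, -0.3361]), np.float64(0.04))
('orange', array([0.4872, 0.3193]), np.float64(0.062))
('orange', array([ 0.5081, -0.3359]), np.float64(0.062))
29.4667
```

View pics/wellsc.png

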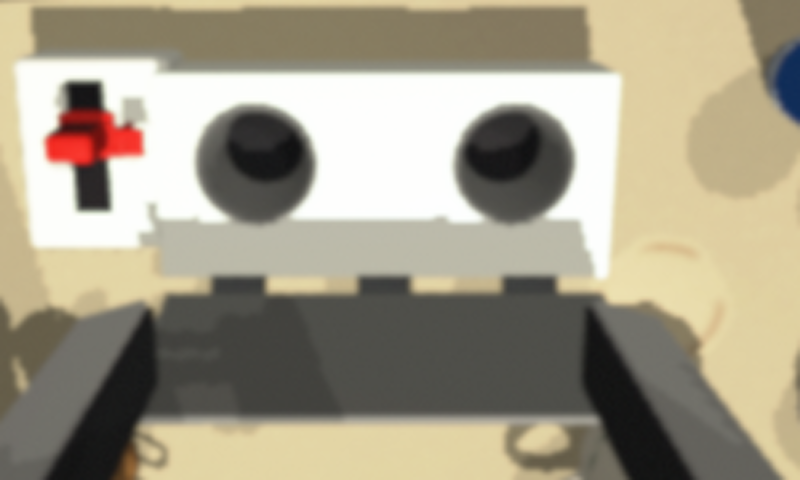

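Wells are seen at about crop (256,163) and (515,163), i.e. pixels (220,171) and (301,171). I'll compute them, then do the first pick with a close look.

```bash
python3 - <<'E'
from h import *
ci=np.load("ciwells.npy",allow_pickle=True).item(); im=cv2.imread("pics/wells.png",0)
m=(im[:188]<135).astype(np.uint8); m[:150]=0
n,l,s,ce=cv2.connectedComponentsWithStats(m)
for i in range(1,n):
    if s[i][4]>500:
        c=cv2.findContours((l==i).astype(np.uint8),0,1)[0][0]; e=cv2.fitEllipse(cv2.convexHull(c))
        print(s[i],e,onplane(ci,e[0],.055).round(4))
for uv in((220,170.7),(300.6,170.7)): print(onplane(ci,uv,.055).round(4))
E
cat >> h.py <<'E'
def above(c,near,h=.25):
    """go over a tumbler so that the camera looks about straight at it; measure it"""
    x,y=near; robot.move_ptp(np.r_[x,y,h],down(np.pi/2+YAW)); robot.pause(.2)
    ci,im=look("wrist"); o=[k for k in cups(ci,im) if k[0]==c and np.linalg.norm(k[1]-near)<.06]
    return min(o,key=lambda k:np.linalg.norm(k[1]-near)) if o else None
E
python3 - <<'E'
from h import *
robot.gripper_to(.094)
for h,x in((.30,.47),(.25,.42)):
    print(above("blue",np.array([x-.03,-.262]),h)); ci,im=look("wrist"); print([(k[0],k[1],k[2]) for k in cups(ci,im)])
cv2.imwrite("pics/pre.png",im[:,:,::-1]); print(robot.get_state()["time"])
E
```

```text
[  0 150  25  38 825] ((7.861807823181152, 168.5620574951172), (34.50783920288086, 41.6585693359375), 174.9367218017578) [ 0.446  -0.3794  0.055 ]
[  35  150   74   38 2141] ((71.59501647949219, 158.1332550048828), (53.39573669433594, 82.5125503540039), 57.750999450683594) [ 0.4353 -0.2737  0.055 ]
[155 150  29  36 563] ((169.01976013183594, 167.2607421875), (28.28841781616211, 38.058406829833984), 165.86158752441406) [ 0.4593 -0.1211  0.055 ]
[ 381  150   81   38 1494] ((527.9882202148438, 194.6215057373047), (44.52498245239258, 305.0150146484375), 107.3138427734375) [0.5402 0.4611 0.055 ]
[202 154  36  34 991] ((219.5192108154297, 170.83450317382812), (34.90679168701172, 35.926910400390625), 123.34356689453125) [ 0.47   -0.0409  0.055 ]
[283 154  36  34 992] ((300.2923889160156, 170.7437744140625), (34.921669006347656, 36.071678161621094), 55.785587310791016) [0.4776 0.0887 0.055 ]
[ 445  157   39   31 1005] ((463.9534606933594, 175.28953552246094), (34.73834991455078, 41.12321472167969), 52.06503677368164) [0.5009 0.3522 0.055 ]
[ 0.4698 -0.0401  0.055 ]
[0.4776 0.0892 0.055 ]
('blue', array([ 0.4341, -0.2626]), np.float64(0.06))
[('blue', array([ 0.434 , -0.2622]), np.float64(0.062)), ('blue', array([ 0.4648, -0.4194]), np.float64(0.062)), ('orange', array([ 0.507 , -0.3372]), np.float64(0.061))]
('blue', array([ 0.4338, -0.2624]), np.float64(0.061))
[('blue', array([ 0.4336, -0.2624]), np.float64(0.061)), ('blue', array([ 0.4574, -0.4258]), np.float64(0.043)), ('orange', array([ 0.5066, -0.3368]), np.float64(0.058))]
31.95
```

```bash
sed -i 's/(q@d).max()-r)/(q@d).max()-w\/2)/' h.py; cat >> h.py <<'E'
WELL={"blue":np.array([.470,-.0405]),"orange":np.array([.4776,.089])}
def bestyaw(k,others):
    best=None
    for a in np.deg2rad(np.arange(0,180,10)):
        cl=.03
        for sgn in(1,-1):
            f=k+sgn*.053*np.array([np.cos(a),np.sin(a)])
            for o in others: cl=min(cl,np.linalg.norm(f-o)-.033-.010)
        sc=min(cl,.02)-.002*abs(a-np.pi/2)
        if robot.ik(np.r_[k,.08],down(a)) is not None and (best is None or sc>best[0]): best=(sc,a,cl)
    return best
def pick(c,near):
    ks=[]
    robot.gripper_to(.090)
    robot.move_ptp(np.r_[near[0]-.02,near[1],.27],down(np.pi/2+YAW)); robot.pause(.2)
    ci,im=look("wrist"); al=[o for o in cups(ci,im) if .03<o[2]<.08]; print(al)
    o=[o for o in al if o[0]==c and np.linalg.norm(o[1]-near)<.08]
    if not o: print("not seen"); return False
    k=min(o,key=lambda q:np.linalg.norm(q[1]-near))[1]
    oth=[q[1] for q in al if .05<np.linalg.norm(q[1]-k)<.25 and np.min([np.linalg.norm(q[1]-w) for w in WELL.values()])>.05]
    b=bestyaw(k,oth); print("target",k,"yaw,clear",b)
    if b is None or b[2]<.006: return False
    robot.gripper_to(.086)
    robot.move_ptp(np.r_[k,.16],down(b[1]))
    if robot.move_linear(np.r_[k,.080],.08,threshold=8): print("HIT",robot.get_state()["ee_pos"]); return False
    robot.gripper_to(.03); st=robot.get_state(); print("grip",st["opening"],st["grasp_force"],st["ee_pos"].round(4))
    robot.move_linear(np.r_[k,.30],.2); print("held",robot.get_state()["opening"],robot.get_state()["time"])
    return st["opening"]>.05
def place(c,n):
    w=WELL[c]; z=.098+.045*n
    robot.move_ptp(np.r_[w,max(.30,z+.1)],down(np.pi/2+YAW))
    robot.move_linear(np.r_[w,z+.045],.15); robot.pause(.3)
    if not robot.move_linear(np.r_[w,z+.006],.05,threshold=5):
        robot.pause(.2); r=robot.move_linear(np.r_[w,z-.001],.012,threshold=3.5); print("touch",r)
    else: print("early")
    st=robot.get_state(); print("z-seat",st["ee_pos"][2]-z,"F",st["force"].round(1))
    robot.gripper_to(.082); robot.pause(.2)
    robot.move_linear(np.r_[w,z+.09 if z<.15 else .30],.15); print(robot.get_state()["time"])
E
python3 - <<'E'
from h import *
if pick("blue",np.array([.436,-.262])): place("blue",0)
ci,im=look("wrist"); cv2.imwrite("pics/p1.png",im[:,:,::-1])
print(cups(ci,im,z=.118))
E
```

```text
[('blue', array([ 0.4355, -0.2626]), np.float64(0.062)), ('blue', array([ 0.466 , -0.4208]), np.float64(0.062)), ('orange', array([ 0.5097, -0.3384]), np.float64(0.06))]
target [ 0.4355 -0.2626] yaw,clear (np.float64(0.02), np.float64(1.5707963267948966), 0.03)
grip 0.06244516881794979 30.00086637446657 [ 0.4357 -0.2625  0.0801]
held 0.029813866038777236 36.525
touch False
z-seat -0.0009898143567779183 F [-0.4  0.5  0. ]
42.675
[('blue', array([0.435 , 0.1697]), np.float64(0.035)), ('blue', array([ 0.4331, -0.2444]), np.float64(0.06))]
```

```bash
python3 - <<'E'
from h import *
robot.move_ptp(np.r_[.44,-.26,.27],down(np.pi/2+YAW)); robot.pause(.2)
ci,im=look("wrist"); print(cups(ci,im)); s=look("side")[1]
cv2.imwrite("pics/p2.png",np.hstack([cv2.resize(im,(400,300)),cv2.resize(s[120:270,250:450],(400,300))])[:,:,::-1])
E
```

```text
[('blue', array([ 0.4361, -0.2625]), np.float64(0.061)), ('blue', array([ 0.466 , -0.4211]), np.float64(0.062)), ('orange', array([ 0.5095, -0.3386]), np.float64(0.062))]
```

View pics/p2.png

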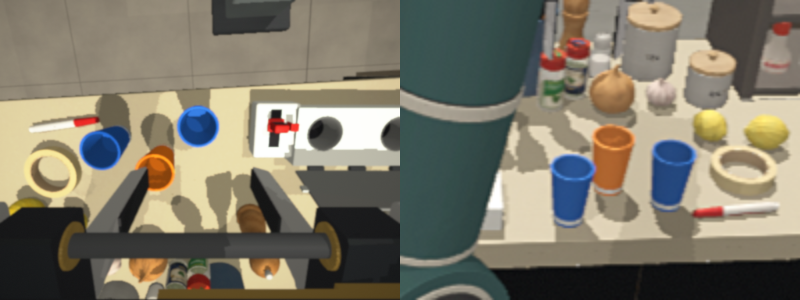

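The cup is still upright at its start place; the grip slid off. Evidence is that the fingertips are well short of where the TCP says. I'll check with a gentle touch on the worktop.

```bash
python3 - <<'E'
from h import *
robot.gripper_to(0)
p=lambda z:np.r_[.43,-.19,z]
robot.move_ptp(p(.12),down(np.pi/2+YAW)); robot.move_linear(p(.04),.1); robot.pause(.3)
print(robot.move_linear(p(-.012),.02,threshold=4),robot.get_state()["ee_pos"],robot.get_state()["force"].round(1))
robot.move_linear(p(.15),.2); print(robot.get_state()["time"])
E
```

```text
False [ 0.43001111 -0.19001087 -0.01195972] [ 0.5 -0.  -1. ]
50.8833
```

```bash
python3 - <<'E'
from h import *
p=lambda z:np.r_[.43,-.19,z]
robot.move_linear(p(-.008),.2); robot.pause(.3)
print(robot.move_linear(p(-.035),.012,threshold=4),robot.get_state()["ee_pos"],robot.get_state()["force"].round(1))
robot.move_linear(p(.15),.2); print(robot.get_state()["time"])
E
```

```text
True [ 0.42993692 -0.19014579 -0.01607348] [-1.2  1.6  8. ]
54.075
```

Fingertips touch at TCP z ≈ −0.0155, so the tool is about 34.5 mm shorter than stated. I'll correct by this and retry.

```bash
sed -i 's/np.r_\[k,.080\],.08,/np.r_[k,.080-OFF],.08,/; s/np.r_\[k,.08\]/np.r_[k,.08-OFF]/; s/z=.098+.045\*n/z=.098+.045*n-OFF/; s/^WELL=/OFF=.0345\nWELL=/; s/robot.move_linear(np.r_\[k,.30\],.2)/robot.move_linear(np.r_[k,.08],.06); robot.move_linear(np.r_[k,.30],.2)/' h.py
sed -i 's/    return st\["opening"\]>.05/    return robot.get_state()["opening"]>.05/' h.py
python3 - <<'E'
from h import *
if pick("blue",np.array([.436,-.262])): place("blue",0)
ci,im=look("wrist"); cv2.imwrite("pics/p3.png",im[:,:,::-1])
print(cups(ci,im,z=.118))
E
```

```text
[('blue', array([ 0.4369, -0.2287]), np.float64(0.062)), ('blue', array([ 0.4664, -0.4209]), np.float64(0.062)), ('orange', array([ 0.5097, -0.3382]), np.float64(0.06))]
target [ 0.4369 -0.2287] yaw,clear (np.float64(0.02), np.float64(1.5707963267948966), 0.03)
grip 0.06282688493202021 30.00025566027034 [ 0.437  -0.2286  0.0456]
held 0.0630783198411662 61.25
touch True
z-seat 0.0001850609692729127 F [ 0.3 -0.1  1.2]
66.8417
[('blue', array([ 0.4713, -0.0426]), np.float64(0.062))]
```

```bash
python3 - <<'E'
from h import *
if pick("orange",np.array([.5097,-.338])): 
    place("orange",0)
    ci,im=look("wrist"); print(cups(ci,im,z=.118))
    if pick("blue",np.array([.466,-.421])):
        place("blue",1)
        ci,im=look("wrist"); print(cups(ci,im,z=.163))
E
```

```text
[('blue', array([ 0.4706, -0.0524]), np.float64(0.062)), ('blue', array([ 0.4661, -0.4214]), np.float64(0.062)), ('orange', array([ 0.5076, -0.3385]), np.float64(0.062))]
target [ 0.5076 -0.3385] yaw,clear (np.float64(0.019301868299202267), np.float64(1.9198621771937625), np.float64(0.025196419807754812))
grip 0.06313125243915821 30.000252789239994 [ 0.5077 -0.3384  0.0456]
held 0.06300772377125627 73.625
touch True
z-seat 0.0025355948842019638 F [-1.   0.5 -0.6]
79.8833
[('blue', array([0.4474, 0.245 ]), np.float64(0.059)), ('blue', array([ 0.4698, -0.041 ]), np.float64(0.065)), ('orange', array([0.4799, 0.0875]), np.float64(0.061)), ('orange', array([0.4801, 0.2813]), np.float64(0.043)), ('orange', array([0.61  , 0.1489]), np.float64(0.047))]
[('blue', array([ 0.466 , -0.4216]), np.float64(0.061))]
target [ 0.466  -0.4216] yaw,clear (np.float64(0.02), np.float64(1.5707963267948966), 0.03)
grip 0.06334198408869424 30.000374988885596 [ 0.4661 -0.4215  0.0456]
held 0.06327009931236027 87.35
touch False
z-seat -0.0011134859835492117 F [-0.1 -0.5 -1.8]
93.525
[('blue', array([0.4297, 0.1426]), np.float64(0.032)), ('blue', array([ 0.4702, -0.042 ]), np.float64(0.063)), ('orange', array([0.4639, 0.0677]), np.float64(0.048))]
```

```bash
python3 - <<'E'
from h import *
if pick("orange",np.array([.488,.320])): 
    place("orange",1)
    ci,im=look("wrist"); print(cups(ci,im,z=.163))
    if pick("blue",np.array([.452,.257])):
        place("blue",2)
        ci,im=look("wrist"); print(cups(ci,im,z=.208))
E
```

```text
[('blue', array([0.4514, 0.2573]), np.float64(0.062)), ('blue', array([0.4615, 0.0127]), np.float64(0.042)), ('orange', array([0.4877, 0.3221]), np.float64(0.057)), ('orange', array([0.4835, 0.0771]), np.float64(0.063))]
target [0.4877 0.3221] yaw,clear (np.float64(0.018952802448803402), np.float64(2.0943951023931953), np.float64(0.02258257929119168))
grip 0.06274980958671128 30.00008634325468 [0.4877 0.3222 0.0456]
held 0.06278489024742405 100.4583
touch False
z-seat -0.0010722238411491891 F [-0.5  1.8 -2.7]
106.1833
[('blue', array([0.4402, 0.2214]), np.float64(0.049)), ('blue', array([ 0.4692, -0.0392]), np.float64(0.064)), ('orange', array([0.4815, 0.0882]), np.float64(0.056))]
[('blue', array([0.4518, 0.257 ]), np.float64(0.061)), ('blue', array([ 0.4827, -0.0684]), np.float64(0.071)), ('orange', array([0.5039, 0.0545]), np.float64(0.076))]
target [0.4518 0.257 ] yaw,clear (np.float64(0.02), np.float64(1.5707963267948966), 0.03)
grip 0.06350408120058271 30.000292750191875 [0.4519 0.2572 0.0456]
held 0.06339718322236643 112.525
touch False
z-seat -0.0010557497901041157 F [ 0.1 -1.7 -1.7]
118.525
[('blue', array([ 0.4693, -0.0413]), np.float64(0.062)), ('orange', array([0.4671, 0.0688]), np.float64(0.053))]
```

```bash
python3 - <<'E'
from h import *
robot.move_ptp(np.r_[.42,-.40,.33],down(np.pi/2)); robot.pause(.3)
ims=[]
for n in("scene","side"):
    ci,im=look(n)
    for c,k in(("blue",3),("orange",2)):
        for j in range(k):
            z=.118+.045*j; p=proj(ci,np.r_[WELL[c],z]); 
            if n=="scene": cv2.circle(im,tuple(int(round(v)) for v in p),0,(0,255,0),-1); print(n,c,j,p.round(1))
    x,y=proj(ci,np.r_[.475,.02,.12]).astype(int); y0=max(0,y-90);x0=max(0,x-90)
    ims.append(cv2.resize(im[y0:y0+160,x0:x0+180],(400,356),interpolation=cv2.INTER_CUBIC))
cv2.imwrite("pics/fin.png",np.hstack(ims)[:,:,::-1])
E
```

```text
scene blue 0 [278.8 200. ]
scene blue 1 [279.6 188.5]
scene blue 2 [280.5 176.2]
scene orange 0 [243.6 229.4]
scene orange 1 [243.1 218.3]
```

View pics/fin.png

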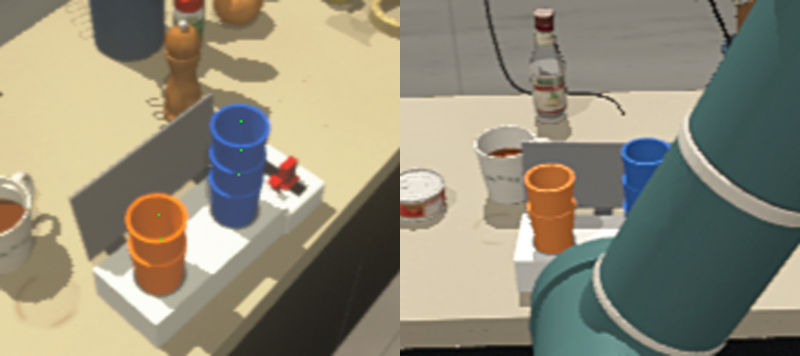

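```bash
python3 - <<'E'
from h import *
ci,im=look("scene")
hsv=cv2.cvtColor(im,cv2.COLOR_RGB2HSV)
t=np.linspace(0,2*np.pi,90)
for c,k,r,x in(("blue",3,(105,125),(260,300)),("orange",2,(5,16),(225,262))):
    b=cv2.inRange(hsv,(r[0],150,60),(r[1],255,255)); b[:,:x[0]]=0;b[:,x[1]:]=0;b[:165]=0;b[260:]=0
    v,u=np.nonzero(b)
    for dz in(-.01,-.005,0,.005):
        q=np.array([proj(ci,np.r_[WELL[c]+.033*np.array([np.cos(a),np.sin(a)]),.118+.045*(k-1)+dz]) for a in t])
        print(c,dz,"pred top,left,right",q[:,1].min().round(1),q[:,0].min().round(1),q[:,0].max().round(1))
    print("seen",v.min(),u.min(),u.max()+1,v.max())
E
```

```text
blue -0.01 pred top,left,right 169.4 266.8 293.8
blue -0.005 pred top,left,right 168.0 266.8 294.0
blue 0 pred top,left,right 166.6 266.9 294.1
blue 0.005 pred top,left,right 165.2 266.9 294.3
seen 169 266 293 210
orange -0.01 pred top,left,right 209.9 229.2 257.1
orange -0.005 pred top,left,right 208.6 229.1 257.1
orange 0 pred top,left,right 207.3 229.0 257.1
orange 0.005 pred top,left,right 206.0 228.9 257.1
seen 165 228 256 253
```

```bash
python3 -c "
from rig import robot
print(robot.get_state()['time'],robot.sign_off())"
```

```text
the job is handed in; nothing more can be done
120.3917 None
```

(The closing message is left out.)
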